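Roll a vial along the feed track into the spring bay of a reader

TASK

Take the forked paddle out of its stand and with it gently roll the vial along the feed track into the reader bay, over the sprung catch and on against the sprung buffer until the catch springs up behind the vial and holds it there. Do not push the vial harder than about 10 N, touch it with the gripper or lift it off the track; leave the other things alone. Then stand the paddle back in its stand and let go.

Things in the scene. Friction and masses are not known exactly. Their poses are not given: they have to be found in the camera images.
- track: Aluminium feed track 310 x 116 mm, fixed. Origin: centre of underside; +x runs along it to the reader bay (grey cross block 50 mm high), z up. The vial rolls on two white rails, tops at z 14 mm, y = +-20 to +-32 mm. Guides at y = +-44 to +-50 mm reach z 24 mm; entry end wall at x -149 mm. The bay (catch, buffer, block) is clamped up to 22 mm either way along x: that shift is NOT measured.
- catch_mark (a point): Mark on the track at x 65, z 30 mm: where the steel catch's upright back edge is at zero bay shift. The catch, 14 mm wide (y = 0), is a light ramp rising along 60 mm up to that edge. The vial's weight rolls it down; it springs up when the vial's centre is 15 mm past the edge and then holds it 14 mm past. Axes as the track's.
- buffer_mark (a point): Mark on the track at x 70, z 30 mm: face of the black buffer plate, uncompressed, at zero bay shift. Spring 150 N/m: 1.5 N at first, 5.3 N when the catch can rise, 5.5 N at the end of its 26.5 mm travel, rigid from there: about 7 N means fully home. Let go sooner, it pushes the vial back out. Axes as the track's.
- vial: Amber glass vial with white cap and paper band: a plain cylinder 28 mm in diameter, 80 mm long, about 70 g, lying across the track on the rails. Origin: its centre (28 mm above the track's underside). Its y axis runs along the cylinder; x and z turn as it rolls. It rolls freely.
- paddle: White plastic paddle, about 90 g, upright in the stand. Origin: centre of blade's lower edge; z up the handle, x through the blade (front and back alike). Blade 60 (y) x 12 (x) x 46 mm; bottom notch 28 x 28 mm clears the catch. Handle 20 (x) x 24 (y), z 44 to 114 mm: grasp at z 85 to 90, fingers closing along x, the push direction. In the track carry its edge 4 to 6 mm over the rails.
- stand: Grey paddle stand, fixed: base 60 x 100 mm with an open pocket 20 mm (x) by 68 mm (y); walls 6 mm thick reach z 26 mm, pocket floor at z 6 mm. Origin: centre of its underside; axes as the paddle's standing in it, either way round.
- timer: White bench timer 70 x 64 x 16 mm, bystander. Origin: centre of its underside.
- tape_roll: Roll of tan tape lying flat, 100 mm across, 25 mm high, bystander. Origin: centre of its underside.
- marker_0: Black and white marker pen 135 mm long, 16 mm thick, bystander. Origin: centre of its underside.
Mind the look-alikes: they are no part of the job. Leave any yellow look-alike of the paddle alone. Leave any red look-alike of the vial alone.

How it is judged:
By the outcome, as a careful person would: the job done as asked, in the order asked, and still so for the second after the job is handed in, with the robot touching nothing.
It also fails if it takes over 72 s, if anything falls off the work surface, if the arm or the gripper's body presses on something with over 40 N, if the wrist force passes 120 N, or if a joint passes its speed limit or range.

ROBOT

A 6-joint arm with a two-finger parallel gripper is mounted at the origin on a cart in front of the work surface, level with it; the furniture and walls round the work are solid. World frame = base frame: x ahead of the robot, y to its left, z up, the work surface at z = 0. Lengths are in m, angles in rad, forces in N, time in s.
With the tool pointing down it reaches from about 0.325 to 0.75 m from the base axis. Payload 7.6 kg.
Tool frame: the origin (TCP) lies between the finger pads; the fingertips stand 17 mm ahead of it and the grasp point (between the pads) lies 2 mm behind it; x points along the fingers, z is the direction in which the jaws open and shut, and the axes are right-handed (so a half turn about x gives the same grasp; the last joint's range is limited). The gripper opens to 85 mm and grips with 20 to 120 N. Pads are 22 mm wide; open, the fingers measure 114 mm over their backs; the gripper's body (76 mm by 85 mm) begins 54 mm behind the grasp point. The pads swing forward as they close: fully open they stand 13 mm farther back than shut.
Start: joints at [1.149, 0.052, 1.401, -0, 1.689, -0.07], TCP at [0.181, 0.493, 0.248] pointing down, gripper open.
Joint ranges: [-2.9, 2.9], [-0.91, 2.17], [0.12, 2.37], [-1.06, 4.2], [0.26, 2.73], [-2.93, 2.93]. Speed limits (rad/s): [2.57, 2.57, 3.01, 3.14, 3.14, 3.14].

INTERFACE

Orientations are given as a unit quaternion [x, y, z, w].
In Python, from plant import env gives the robot as it stands.
- The arm moves only by the tool arm_command, never from a script. Its argument "series" is one flat list of numbers, 7 for each row, row after row: the finger opening in m, from 0 to 0.0854, then the shift along the tool's x, y, z in m, then the turn, a rotation vector about the tool's x, y, z in rad. A call has 1 to 5 rows; each row shifts and turns the commanded pose from where the row before left it, along the tool's axes as they then stand; what a row does not reach is not made up. A row lasts 1/8 s, in which the tool goes at most 62.5 mm and 10.7 degrees, less where a joint would pass 70% of its speed; a pose out of reach is approached as far as the arm can. A call is refused whole if a number of a shift passes 0.0625 or a number of a turn 0.188, either way. A call with a gripper value outside its range is refused whole. The fingers move at their own pace and stop on an object; the grip force is fixed at half the most. Time passes only in rows, so rows that do not move let the fingers close. It gives the time, the measured TCP pose, the force and the opening at its end, in the units of the state.
- env.get_state(): the state, without advancing time (a new reading comes with each control period).
- env.grab_frame(name): name is "scene" or "top"; returns the picture (420x560x3 uint8, red, green, blue); there is no depth.
- env.camera_params(name): a dict with "fx", "fy", "cx", "cy" (pixels), "R" (3x3) and "t" (3): a world point X has camera coordinates R X + t. Camera axes: x right, y down, z forward; pixel columns grow to the right and rows downward; lengths in m; the calibration is good to about 2 mm. A picture is of the moment at which its call begins. camera_params takes no time and is no camera call.
- env.hand_in(): hands the job in, once; it reports no verdict.
The state is a dict: "time_s": time; "qpos": joint angles; "qvel": joint speeds; "joint_efforts": joint torques, N m; "tool_pos": TCP position; "tool_rot": TCP orientation; "force": force on the tool from outside, world axes, zero at the start; "ft_torque": the same for the moment, N m; "opening": opening from 0.0 (shut) to 1.0 (fully open).
Only numpy, scipy, OpenCV 4.12 (cv2) and the standard library are available. Lean on these libraries where they do the work, as an engineer would, in place of code of your own. Each camera call takes 0.05 s, during which the arm holds its last target. There are 200 camera calls.

## Working session

There is one attempt and no reset: what is moved stays moved. The work goes in short steps, Python scripts to look and compute and a tool call to move; the robot and the scene stay as the last step left them, time stands still between calls to the robot, and variables do not carry over. Pictures are saved under pics/ and viewed, about 8 in all and at most 12, crops included, and the job is handed in when it is done.

Besides the shell and the picture viewer there is one more tool, called after ">>>" as name(argument=value, ...), one argument or row to a line, values as JSON. arm_command: Moves the arm, as the interface text tells. Its arguments: {"type":"object","properties":{"series":{"type":"array","items":{"type":"number"}}},"required":["series"]}

```bash
ls; mkdir -p pics
python3 - <<'E'
from plant import env
import cv2,numpy as np
np.set_printoptions(precision=4,suppress=True)
for n in("scene","top"):
    f=env.grab_frame(n); cv2.imwrite(f"pics/{n}0.png",cv2.resize(f[:,:,::-1],(784,588),interpolation=cv2.INTER_CUBIC)); np.save(f"pics/{n}0.npy",f)
    print(n,env.camera_params(n))
s=env.get_state();print(s)
E
```

```text
pics
scene {'fx': 506.85792202915, 'fy': 506.85792202915, 'cx': 269.4082245341126, 'cy': 212.03674206249508, 'R': array([[ 0.5056, -0.8627,  0.0025],
       [-0.6483, -0.3818, -0.6587],
       [ 0.5693,  0.3315, -0.7524]]), 't': array([-0.2865,  0.3906,  1.0628])}
top {'fx': 453.5528015395014, 'fy': 453.5528015395014, 'cx': 273.61993109264984, 'cy': 210.1461537396004, 'R': array([[-0.0209, -0.9998,  0.0047],
       [-0.9753,  0.0194, -0.2201],
       [ 0.22  , -0.0091, -0.9755]]), 't': array([0.0006, 0.5502, 1.212 ])}
{'time_s': 0.1, 'qpos': array([ 1.1487,  0.0528,  1.4016, -0.    ,  1.6886, -0.0703]), 'qvel': array([ 0.0004, -0.0025, -0.0021, -0.0005,  0.0031,  0.0002]), 'joint_efforts': array([  0.0013, -38.2589, -36.0982,  -0.0001,   0.0049,  -0.    ]), 'tool_pos': array([0.1808, 0.4926, 0.2476]), 'tool_rot': array([-0.4051,  0.5802,  0.4045,  0.5794]), 'force': array([0.2311, 0.5037, 0.4905]), 'ft_torque': array([-0.0131,  0.0035,  0.0013]), 'opening': 1.0008957944746044}
```

View pics/scene0.png

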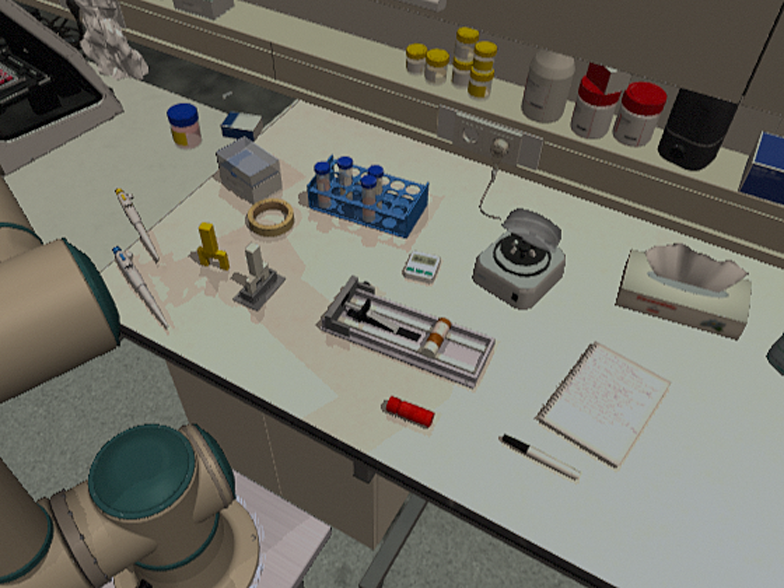

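View pics/top0.png

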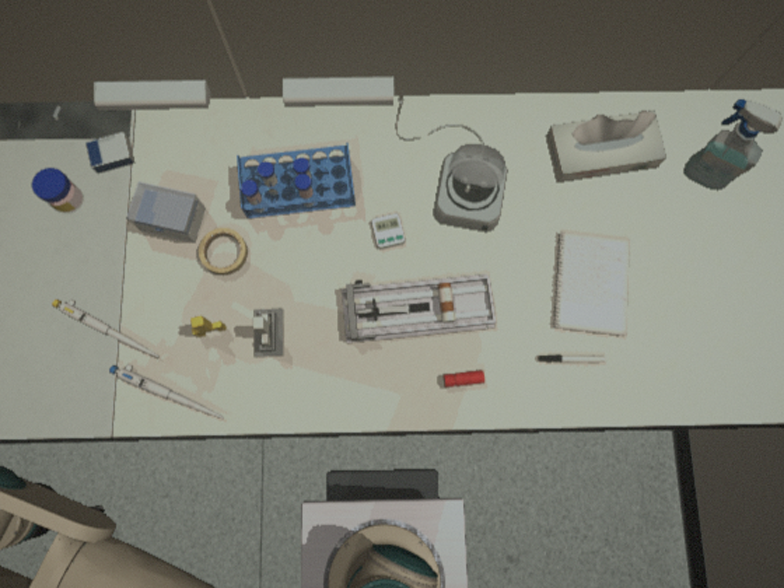

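Candidates, in scene-view pixels: the white paddle is in the grey stand at (257,265), and the yellow look-alike is at (212,245). The amber vial is on the track at (438,335), and the red look-alike is at (410,410). I choose white and amber. The reader bay is at the image-left end of the track (world +y). Next are close crops.

```bash
cat > h.py <<'E'
import numpy as np,cv2
from plant import env
np.set_printoptions(precision=4,suppress=True)
P={n:env.camera_params(n) for n in("scene","top")}
def proj(n,X):
    p=P[n];c=np.atleast_2d(X)@p["R"].T+p["t"]
    return np.c_[p["fx"]*c[:,0]/c[:,2]+p["cx"],p["fy"]*c[:,1]/c[:,2]+p["cy"]]
def back(n,uv,z):
    p=P[n];uv=np.atleast_2d(uv)
    d=np.c_[(uv[:,0]-p["cx"])/p["fx"],(uv[:,1]-p["cy"])/p["fy"],np.ones(len(uv))]@p["R"]
    o=-p["R"].T@p["t"];return o+d*((z-o[2])/d[:,2])[:,None]
def crop(f,u0,v0,w,h,k,step=10):
    i=cv2.resize(f[v0:v0+h,u0:u0+w,::-1],None,fx=k,fy=k,interpolation=cv2.INTER_CUBIC)
    i=cv2.convertScaleAbs(i,alpha=1.3)
    for u in range(-(-u0//step)*step,u0+w,step):
        x=int((u+.5-u0)*k);cv2.line(i,(x,0),(x,5),(0,0,255),1);cv2.putText(i,str(u),(x-8,14),0,.33,(0,0,255),1)
    for v in range(-(-v0//step)*step,v0+h,step):
        y=int((v+.5-v0)*k);cv2.line(i,(0,y),(5,y),(0,0,255),1);cv2.putText(i,str(v),(6,y+4),0,.33,(0,0,255),1)
    return i
def paste(parts,name,W=800,H=600):
    c=np.zeros((H,W,3),np.uint8)
    for i,x,y in parts:
        i=i[:H-y,:W-x];c[y:y+i.shape[0],x:x+i.shape[1]]=i
    cv2.imwrite(name,c)
E
python3 - <<'E'
from h import *
t=np.load("pics/top0.npy");s=np.load("pics/scene0.npy")
paste([(crop(t,240,190,120,60,5),0,0),(crop(t,172,212,36,48,5),610,0),(crop(s,226,192,134,86,4),0,310),(crop(s,160,165,48,58,5),550,310)],"pics/c1.png")
E
```

```text
(no output)
```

View pics/c1.png

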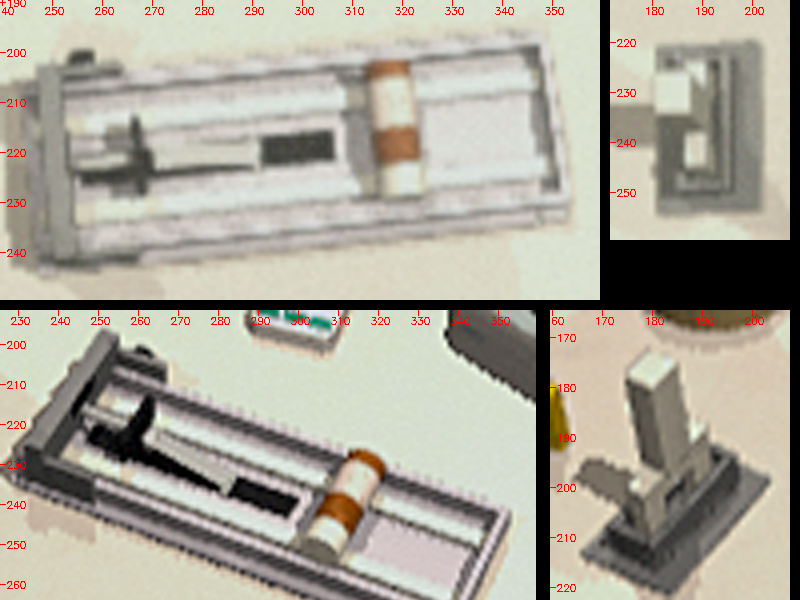

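```bash
cat >> h.py <<'E'
from scipy.optimize import least_squares
def T(p,L):
    L=np.atleast_2d(L);c,s=np.cos(p[2]),np.sin(p[2]);return np.c_[p[0]+c*L[:,0]-s*L[:,1],p[1]+s*L[:,0]+c*L[:,1],L[:,2]]
def lines(i,n,p,segs,u0,v0,k,col):
    for a,b in segs:
        q=((proj(n,T(p,[a,b]))-[u0,v0]+.5)*k).astype(int);cv2.line(i,tuple(map(int,q[0])),tuple(map(int,q[1])),col,1)
def rect(x0,x1,y0,y1,z):
    c=[(x0,y0,z),(x1,y0,z),(x1,y1,z),(x0,y1,z)];return [(c[i],c[(i+1)%4]) for i in range(4)]
def sc(s,*a): return [(tuple(np.array(p)/1000),tuple(np.array(q)/1000)) for p,q in s]
E
python3 - <<'E'
from h import *
c=lambda x,y,u0,v0,k,ox=0,oy=0:np.array([u0+(x-ox)/k-.5,v0+(y-oy)/k-.5])
tt=lambda x,y:c(x,y,240,190,5); st=lambda x,y:c(x,y,172,212,5,610,0)
print("rails",back("top",[tt(360,96),tt(110,111),tt(520,177),tt(100,205)],.014))
print("track far corner(-155,58,0)",back("top",tt(572,222),0),"end top",back("top",tt(548,32),.024))
print("stand base",back("top",[st(655,45),st(762,40),st(762,212),st(657,212)],.006),)
print("handle top",back("top",[st(655,70),st(690,70),st(690,115),st(655,115)],.114))
ss=lambda x,y:c(x,y,160,165,5,550,310)
print("handle top scene",back("scene",[ss(625,378),ss(645,352),ss(680,360),ss(660,387)],.114))
print("stand scene corners",back("scene",[ss(583,553),ss(672,598),ss(768,485)],.0))
print("vial top",back("top",[tt(390,60),tt(403,198)],.028))
E
```

```text
rails [[ 0.5629 -0.1216  0.014 ]
 [ 0.5568  0.0243  0.014 ]
 [ 0.513  -0.2124  0.014 ]
 [ 0.5014  0.0309  0.014 ]]
track far corner(-155,58,0) [[ 0.4883 -0.2436  0.    ]] end top [[ 0.5967 -0.2318  0.024 ]]
stand base [[0.537  0.2609 0.006 ]
 [0.5387 0.1986 0.006 ]
 [0.438  0.1972 0.006 ]
 [0.4393 0.2574 0.006 ]]
handle top [[0.5012 0.2389 0.114 ]
 [0.5008 0.2203 0.114 ]
 [0.4765 0.2198 0.114 ]
 [0.4769 0.2383 0.114 ]]
handle top scene [[0.4827 0.2401 0.114 ]
 [0.5037 0.2429 0.114 ]
 [0.5083 0.2233 0.114 ]
 [0.4867 0.2202 0.114 ]]
stand scene corners [[0.4449 0.2599 0.    ]
 [0.4436 0.1979 0.    ]
 [0.5387 0.2014 0.    ]]
vial top [[ 0.5807 -0.1385  0.028 ]
 [ 0.4995 -0.1425  0.028 ]]
```

```bash
cat >> h.py <<'E'
TRK=np.array([.536,-.083,np.pi/2+.046]);STD=np.array([.489,.2287,np.pi/2*-1+.02])
trk=sc(rect(-155,155,-58,58,0)+rect(-149,140,20,32,14)+rect(-149,140,-32,-20,14)+rect(-149,120,44,50,24)+rect(-149,120,-50,-44,24)+[((65,-7,30),(65,7,30)),((70,-20,30),(70,20,30))])
std=sc(rect(-30,30,-50,50,0)+rect(-10,10,-34,34,26)+rect(-16,16,-40,40,26)+rect(-10,10,-12,12,120))
E
cat > ov.py <<'E'
from h import *
import sys
t=np.load("pics/top0.npy");s=np.load("pics/scene0.npy")
L=[]
for n,f,u0,v0,w,h,k,ox,oy in(("top",t,240,190,120,60,5,0,0),("top",t,172,212,36,48,5,610,0),("scene",s,226,192,134,86,4,0,310),("scene",s,160,165,48,58,5,550,310)):
    i=crop(f,u0,v0,w,h,k)
    lines(i,n,TRK,trk,u0,v0,k,(255,0,0));lines(i,n,STD,std,u0,v0,k,(0,160,0));L.append((i,ox,oy))
paste(L,sys.argv[1])
E
python3 ov.py pics/o1.png
```

```text
(no output)
```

View pics/o1.png

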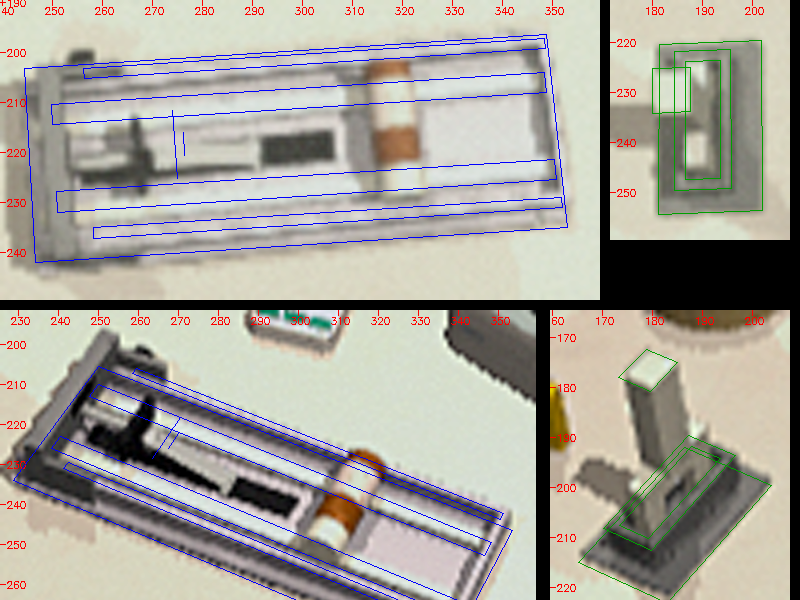

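The track axis runs at about (-0.046, 0.999), and the stand and handle overlays agree within about 2 mm. The buffer plate in the top crop (crop px about 145, versus the mark at 173) puts the bay about +15 mm along the track. The vial is at track x of about -57 mm. Next I compute the first move.

```bash
sed -i 's/TRK=np.array(\[.536/TRK=np.array([.538/' h.py
cat >> h.py <<'E'
from scipy.spatial.transform import Rotation as Ro
def pose():
    s=env.get_state();return s,s["tool_pos"],Ro.from_quat(s["tool_rot"])
def tgt_rot(yaw):  # jaw axis along yaw dir, tool down
    z=np.array([np.cos(yaw),np.sin(yaw),0]);x=np.array([0,0,-1.]);return Ro.from_matrix(np.c_[x,np.cross(z,x),z])
def delta(pos,yaw):
    s,p,R=pose();best=min((tgt_rot(yaw),tgt_rot(yaw+np.pi)),key=lambda q:(R.inv()*q).magnitude())
    print("t",s["time_s"],"pos",p,"turn first",(R.inv()*best).as_rotvec(),"then shift",best.inv().apply(np.array(pos)-p),"F",s["force"],"q6",s["qpos"][5],"op",s["opening"])
E
python3 - <<'E'
from h import *
delta([.489,.2287,.15],STD[2])
s,p,R=pose();print(R.as_matrix())
E
```

```text
t 0.1 pos [0.1808 0.4926 0.2476] turn first [-0.3718 -0.0014 -0.0004] then shift [ 0.0976 -0.3029 -0.27  ] F [0.2311 0.5037 0.4905] q6 -0.07031928312282658 op 1.0008957944746044
[[-0.0006 -0.9388  0.3446]
 [-0.0013  0.3446  0.9388]
 [-1.      0.0001 -0.0014]]
```

>>> arm_command(
  series=[0.0854,0,0,0,-0.186,0,0,0.0854,0,0,0,-0.186,0,0,0.0854,0,-0.04,-0.035,0,0,0,0.0854,0.01,-0.045,-0.04,0,0,0,0.0854,0.01,-0.045,-0.04,0,0,0],
)

```text
time_s: 0.72
tool_pos: [0.3141, 0.3792, 0.2278]
tool_rot: [-0.505, 0.495, 0.505, 0.495]
force: [0.0, 0.7, -0.5]
opening: 0.997
```

>>> arm_command(
  series=[0.0854,0,-0.045,-0.04,0,0,0,0.0854,0,-0.045,-0.04,0,0,0,0.0854,0,-0.045,-0.04,0,0,0,0.0854,0.01,-0.038,-0.035,0,0,0,0.0854,0,0,0,0,0,0],
)

```text
time_s: 1.35
tool_pos: [0.4907, 0.2263, 0.2164]
tool_rot: [-0.504, 0.497, 0.504, 0.495]
force: [-0.5, -0.1, 0.8]
opening: 1.004
```

Run:
```python
from h import *
f=env.grab_frame("top");g=env.grab_frame("scene");np.save("pics/top1.npy",f);np.save("pics/scene1.npy",g)
paste([(crop(f,150,180,70,90,5),0,0),(crop(g,130,110,85,115,5),360,0)],"pics/c2.png")
delta([.489,.2287,.091],STD[2])
```

```text
t 1.45 pos [0.4892 0.2288 0.2177] turn first [-0.0008 -0.     -0.0013] then shift [ 0.1267  0.0002 -0.0001] F [ 0.2516 -0.1113 -0.6034] q6 -1.2210342890832753 op 0.9978945433359825
```

View pics/c2.png

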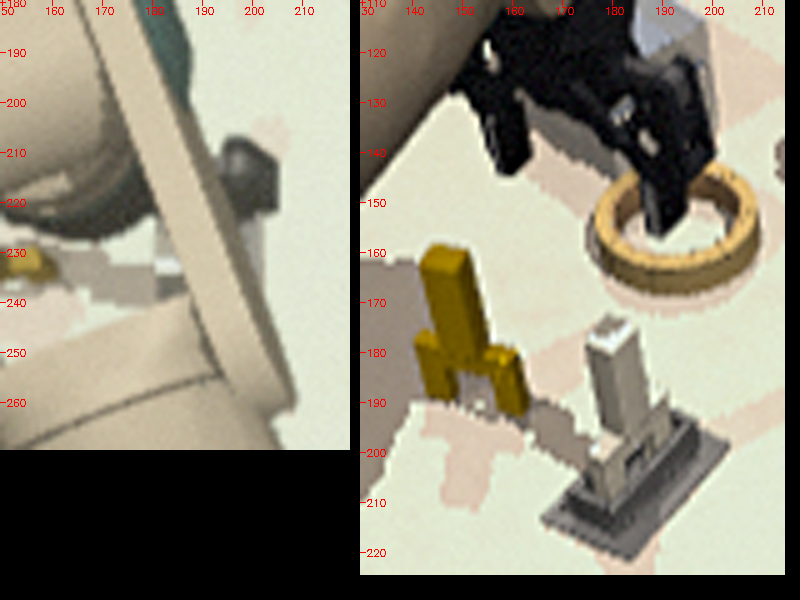

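The picture shows the open fingers on either side of the white handle, with fingertips at scene px (160,144) and (189,156). The yellow look-alike at (148,175) is clear of them. Now I descend and grip.

>>> arm_command(
  series=[0.0854,0.045,0,0,0,0,0,0.0854,0.04,0,0,0,0,0,0.0854,0.025,0,0,0,0,0,0.0854,0.017,0,0,0,0,0,0.0854,0,0,0,0,0,0],
)

```text
time_s: 2.08
tool_pos: [0.4884, 0.2295, 0.0906]
tool_rot: [-0.505, 0.495, 0.506, 0.494]
force: [0.5, 0.1, -0.1]
opening: 0.999
```

>>> arm_command(
  series=[0.05,0,0,0,0,0,0,0.03,0,0,0,0,0,0,0.024,0,0,0,0,0,0,0.02,0,0,0,0,0,0,0.01,0,0,0,0,0,0],
)

```text
time_s: 2.7
tool_pos: [0.4896, 0.2293, 0.0918]
tool_rot: [0.505, -0.495, -0.505, -0.495]
force: [0.0, 1.1, 3.4]
opening: 0.227
```

>>> arm_command(
  series=[0.01,0,0,0,0,0,0,0.01,0,0,0,0,0,0,0.01,0,0,0,0,0,0],
)

```text
time_s: 3.08
tool_pos: [0.4896, 0.2293, 0.0918]
tool_rot: [0.505, -0.495, -0.505, -0.495]
force: [0.0, 1.2, 5.3]
opening: 0.229
```

>>> arm_command(
  series=[0.01,-0.02,0,0,0,0,0,0.01,-0.03,0,0,0,0,0,0.01,-0.03,0,0,0,0,0,0.01,-0.02,0,0,0,0,0,0.01,0,0,0,0,0,0],
)

```text
time_s: 3.7
tool_pos: [0.4897, 0.229, 0.192]
tool_rot: [0.505, -0.494, -0.505, -0.495]
force: [-0.3, 0.4, -0.8]
opening: 0.226
```

Run:
```python
from h import *
g=env.grab_frame("scene");cv2.imwrite("pics/c3.png",crop(g,110,90,130,130,4))
q=T(TRK,[[-.112,0,.1048]])[0];print(q);delta(q,TRK[2])
```

```text
[ 0.5432 -0.1949  0.1048]
t 3.75 pos [0.4891 0.2288 0.1905] turn first [-0.026  -0.0005 -0.0006] then shift [ 0.0857 -0.0345 -0.4257] F [ 0.3277 -0.4911 -1.549 ] q6 -1.2215296381469005 op 0.22729494352515753
```

View pics/c3.png

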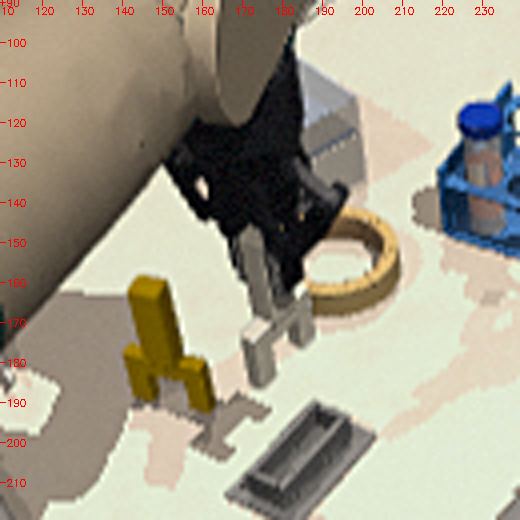

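The paddle hangs upright in the gripper (blade at scene px (175,172)) and the stand is empty. Now I carry it over to the entry end.

>>> arm_command(
  series=[0.01,0,0,0,-0.026,0,0,0.01,0,-0.005,-0.035,0,0,0,0.01,0,-0.005,-0.05,0,0,0,0.01,0,-0.005,-0.055,0,0,0,0.01,0,-0.005,-0.055,0,0,0],
)

```text
time_s: 4.38
tool_pos: [0.5178, 0.0335, 0.1899]
tool_rot: [-0.511, 0.488, 0.512, 0.487]
force: [0.8, -0.0, -0.7]
opening: 0.228
```

>>> arm_command(
  series=[0.01,0,-0.005,-0.055,0,0,0,0.01,0,-0.005,-0.055,0,0,0,0.01,0,-0.005,-0.05,0,0,0,0.01,0,0,-0.045,0,0,0,0.01,0,0,-0.026,0,0,0],
)

```text
time_s: 5.0
tool_pos: [0.5432, -0.1969, 0.1894]
tool_rot: [-0.51, 0.489, 0.512, 0.488]
force: [0.7, 0.6, -0.9]
opening: 0.226
```

>>> arm_command(
  series=[0.01,0.02,0,0,0,0,0,0.01,0.02,0,0,0,0,0,0.01,0,0,0,0,0,0],
)

```text
time_s: 5.38
tool_pos: [0.5425, -0.1944, 0.1481]
tool_rot: [-0.51, 0.489, 0.514, 0.487]
force: [-0.1, -0.3, -0.2]
opening: 0.228
```

Run:
```python
from h import *
f=env.grab_frame("top");g=env.grab_frame("scene");np.save("pics/top2.npy",f);np.save("pics/scene2.npy",g)
a=crop(f,235,170,130,85,4);b=crop(g,226,130,140,150,4)
s,p,R=pose();m=p.copy();bot=p[2]-.0858
bl=[(tuple(np.array(x)+[0,0,0]),y) for x,y in sc(rect(-6,6,-30,30,0))]
bl=[((x[0],x[1],bot),(y[0],y[1],bot)) for x,y in bl]
pb=np.array([p[0],p[1],TRK[2]])
lines(b,"scene",pb,bl,226,130,4,(0,0,255));lines(b,"scene",TRK,trk,226,130,4,(255,0,0))
paste([(b,0,0),(a[:, :240],560,0)],"pics/c4.png")
delta(T(TRK,[[-.112,0,.1048]])[0],TRK[2])
```

```text
t 5.475 pos [ 0.5438 -0.1948  0.1511] turn first [ 0.0007  0.0004 -0.0007] then shift [ 0.0463  0.0007 -0.    ] F [ 0.1608  0.2498 -0.5345] q6 -2.025440299464547 op 0.2239809571070618
```

View pics/c4.png

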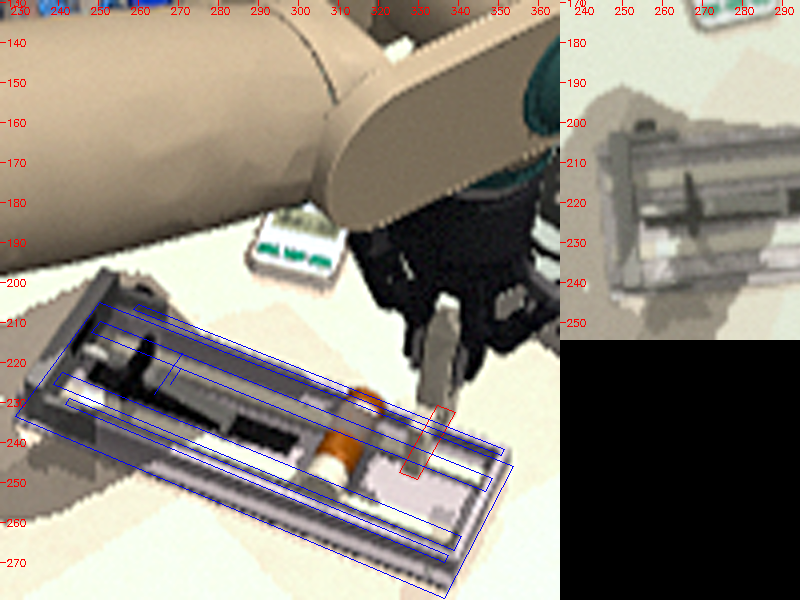

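The blade hangs over the entry bay behind the vial: near leg at scene px (329,248), vial at about (312,240). The overlay agrees. Next I lower it and begin a slow push.

>>> arm_command(
  series=[0.01,0.02,0,0,0,0,0,0.01,0.016,0,0,0,0,0,0.01,0.01,0,0,0,0,0,0.01,0,0,0,0,0,0,0.01,0,0,0,0,0,0],
)

```text
time_s: 6.1
tool_pos: [0.5443, -0.195, 0.106]
tool_rot: [0.512, -0.488, -0.511, -0.488]
force: [0.5, 0.4, -0.7]
opening: 0.231
```

>>> arm_command(
  series=[0.01,0,0,0,0,0,0],
)

```text
time_s: 6.22
tool_pos: [0.5443, -0.195, 0.1061]
tool_rot: [0.512, -0.488, -0.511, -0.489]
force: [-0.1, 0.1, -0.7]
opening: 0.226
```

>>> arm_command(
  series=[0.01,0,0,0,0,0,0],
)

```text
time_s: 6.35
tool_pos: [0.5441, -0.195, 0.1058]
tool_rot: [0.512, -0.488, -0.511, -0.488]
force: [0.2, 0.2, -0.8]
opening: 0.229
```

Run:
```python
from h import *
print(T(TRK,[[.0775+.015,0,.1048]]));delta(T(TRK,[[-.112,0,.1048]])[0],TRK[2])
```

```text
[[0.5337 0.0094 0.1048]]
t 6.35 pos [ 0.5441 -0.195   0.1058] turn first [ 0.0002 -0.0002  0.0008] then shift [0.001  0.001  0.0001] F [ 0.2012  0.2273 -0.8475] q6 -2.025029347179509 op 0.22903304874430908
```

>>> arm_command(
  series=[0.01,0.001,0.001,0.005,0,0,0,0.01,0,0,0.008,0,0,0,0.01,0,0,0.008,0,0,0,0.01,0,0,0.004,0,0,0,0.01,0,0,0.003,0,0,0],
)

```text
time_s: 6.98
tool_pos: [0.5417, -0.1666, 0.1043]
tool_rot: [0.512, -0.488, -0.511, -0.488]
force: [0.3, -0.0, -0.7]
opening: 0.226
```

>>> arm_command(
  series=[0.01,0,0,0.003,0,0,0,0.01,0,0,0.003,0,0,0,0.01,0,0,0.003,0,0,0,0.01,0,0,0.003,0,0,0,0.01,0,0,0.003,0,0,0],
)

```text
time_s: 7.6
tool_pos: [0.5409, -0.1518, 0.1043]
tool_rot: [-0.511, 0.488, 0.511, 0.488]
force: [-0.2, -0.4, -1.2]
opening: 0.225
```

>>> arm_command(
  series=[0.01,0,0,0.004,0,0,0,0.01,0,0,0.004,0,0,0,0.01,0,0,0.004,0,0,0,0.01,0,0,0.004,0,0,0,0.01,0,0,0.004,0,0,0],
)

```text
time_s: 8.22
tool_pos: [0.54, -0.1317, 0.1043]
tool_rot: [-0.511, 0.488, 0.511, 0.488]
force: [-0.4, 0.3, -1.8]
opening: 0.227
```

Run:
```python
from h import *
f=env.grab_frame("top");g=env.grab_frame("scene")
a=crop(f,235,180,130,75,4);b=crop(g,226,170,140,110,4)
s,p,R=pose();print(s["time_s"],p,s["force"],"track x",(p-[*TRK[:2],0])[:2]@[np.cos(TRK[2]),np.sin(TRK[2])])
paste([(a,0,0),(b,240,160)],"pics/c5.png")
```

```text
8.325 [ 0.54   -0.1315  0.1043] [-0.2159  0.099   0.1712] track x -0.04858957278692407
```

View pics/c5.png

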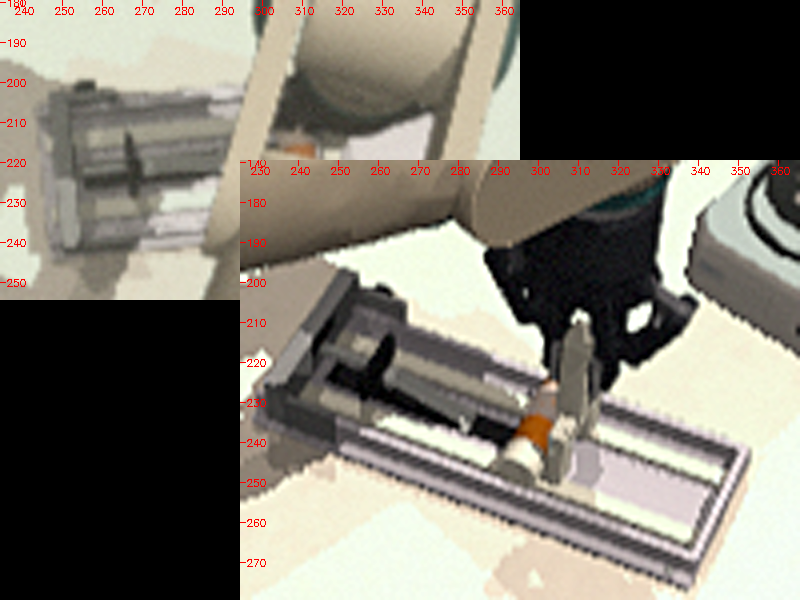

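The blade is right behind the vial (vial at scene px (297,240), paddle at (309,235)), square to the track and with its legs straddling the centre line. I continue the push.

>>> arm_command(
  series=[0.01,0,0,0.004,0,0,0,0.01,0,0,0.005,0,0,0,0.01,0,0,0.005,0,0,0,0.01,0,0,0.005,0,0,0,0.01,0,0,0.005,0,0,0],
)

```text
time_s: 8.95
tool_pos: [0.5389, -0.1076, 0.1043]
tool_rot: [-0.511, 0.488, 0.511, 0.488]
force: [0.2, 0.2, -0.8]
opening: 0.228
```

>>> arm_command(
  series=[0.01,0,0,0.005,0,0,0,0.01,0,0,0.005,0,0,0,0.01,0,0,0.005,0,0,0,0.01,0,0,0.005,0,0,0,0.01,0,0,0.005,0,0,0],
)

```text
time_s: 9.57
tool_pos: [0.5377, -0.0827, 0.1043]
tool_rot: [-0.511, 0.488, 0.511, 0.488]
force: [-0.3, -0.2, -0.7]
opening: 0.226
```

>>> arm_command(
  series=[0.01,0,0,0.004,0,0,0,0.01,0,0,0.004,0,0,0,0.01,0,0,0.004,0,0,0,0.01,0,0,0.004,0,0,0,0.01,0,0,0.004,0,0,0],
)

```text
time_s: 10.2
tool_pos: [0.5368, -0.0627, 0.1042]
tool_rot: [-0.511, 0.488, 0.512, 0.488]
force: [0.2, -0.7, 0.0]
opening: 0.227
```

>>> arm_command(
  series=[0.01,0,0,0.004,0,0,0,0.01,0,0,0.004,0,0,0,0.01,0,0,0.004,0,0,0,0.01,0,0,0.004,0,0,0,0.01,0,0,0.004,0,0,0],
)

```text
time_s: 10.82
tool_pos: [0.5359, -0.0428, 0.1043]
tool_rot: [-0.511, 0.488, 0.511, 0.488]
force: [-1.5, -0.2, -1.0]
opening: 0.225
```

>>> arm_command(
  series=[0.01,0,0,0.003,0,0,0,0.01,0,0,0.003,0,0,0,0.01,0,0,0.003,0,0,0,0.01,0,0,0.003,0,0,0,0.01,0,0,0.002,0,0,0],
)

```text
time_s: 11.45
tool_pos: [0.5353, -0.0289, 0.1043]
tool_rot: [-0.511, 0.488, 0.511, 0.488]
force: [0.2, -0.2, -0.3]
opening: 0.228
```

>>> arm_command(
  series=[0.01,0,0,0.002,0,0,0,0.01,0,0,0.002,0,0,0,0.01,0,0,0.002,0,0,0],
)

```text
time_s: 11.82
tool_pos: [0.535, -0.0233, 0.1043]
tool_rot: [0.511, -0.488, -0.511, -0.488]
force: [1.6, -3.0, -0.4]
opening: 0.223
```

>>> arm_command(
  series=[0.01,0,0,0.002,0,0,0,0.01,0,0,0.002,0,0,0],
)

```text
time_s: 12.08
tool_pos: [0.5348, -0.0191, 0.1043]
tool_rot: [0.511, -0.488, -0.511, -0.488]
force: [-0.0, -2.9, -1.0]
opening: 0.228
```

>>> arm_command(
  series=[0.01,0,0,0.002,0,0,0,0.01,0,0,0.002,0,0,0],
)

```text
time_s: 12.32
tool_pos: [0.5346, -0.0151, 0.1043]
tool_rot: [0.511, -0.488, -0.511, -0.488]
force: [0.0, -2.9, -0.1]
opening: 0.224
```

>>> arm_command(
  series=[0.01,0,0,0.002,0,0,0,0.01,0,0,0.002,0,0,0],
)

```text
time_s: 12.58
tool_pos: [0.5344, -0.0111, 0.1043]
tool_rot: [0.511, -0.488, -0.511, -0.488]
force: [-1.0, -4.8, -0.4]
opening: 0.221
```

>>> arm_command(
  series=[0.01,0,0,0.002,0,0,0,0.01,0,0,0.001,0,0,0],
)

```text
time_s: 12.82
tool_pos: [0.5343, -0.0081, 0.1043]
tool_rot: [0.511, -0.488, -0.511, -0.488]
force: [0.1, -5.0, -0.5]
opening: 0.224
```

>>> arm_command(
  series=[0.01,0,0,0.001,0,0,0,0.01,0,0,0.001,0,0,0],
)

```text
time_s: 13.08
tool_pos: [0.5341, -0.0062, 0.1043]
tool_rot: [-0.511, 0.488, 0.511, 0.488]
force: [-0.5, -5.0, -0.3]
opening: 0.228
```

>>> arm_command(
  series=[0.01,0,0,0,0,0,0],
)

```text
time_s: 13.2
tool_pos: [0.5342, -0.0061, 0.1043]
tool_rot: [-0.511, 0.488, 0.511, 0.488]
force: [0.9, -4.5, -0.8]
opening: 0.228
```

>>> arm_command(
  series=[0.01,0,0,0,0,0,0],
)

```text
time_s: 13.32
tool_pos: [0.5342, -0.0061, 0.1043]
tool_rot: [-0.511, 0.488, 0.511, 0.488]
force: [0.1, -5.6, -0.3]
opening: 0.222
```

>>> arm_command(
  series=[0.01,0,0,0.001,0,0,0],
)

```text
time_s: 13.45
tool_pos: [0.5341, -0.0052, 0.1043]
tool_rot: [0.511, -0.488, -0.511, -0.488]
force: [-0.6, -5.0, -0.5]
opening: 0.225
```

>>> arm_command(
  series=[0.01,0,0,0,0,0,0],
)

```text
time_s: 13.58
tool_pos: [0.5341, -0.0052, 0.1043]
tool_rot: [-0.511, 0.488, 0.511, 0.488]
force: [-0.7, -3.6, -1.0]
opening: 0.227
```

>>> arm_command(
  series=[0.01,0,0,0.001,0,0,0],
)

```text
time_s: 13.7
tool_pos: [0.5341, -0.0043, 0.1043]
tool_rot: [0.511, -0.488, -0.511, -0.488]
force: [-0.7, -5.4, 0.4]
opening: 0.23
```

>>> arm_command(
  series=[0.01,0,0,0,0,0,0],
)

```text
time_s: 13.82
tool_pos: [0.534, -0.0042, 0.1042]
tool_rot: [-0.511, 0.488, 0.511, 0.488]
force: [-0.2, -5.0, -1.4]
opening: 0.228
```

>>> arm_command(
  series=[0.01,0,0,0.001,0,0,0],
)

```text
time_s: 13.95
tool_pos: [0.534, -0.0034, 0.1043]
tool_rot: [0.511, -0.488, -0.511, -0.488]
force: [-0.9, -5.3, -1.2]
opening: 0.222
```

>>> arm_command(
  series=[0.01,0,0,0,0,0,0],
)

```text
time_s: 14.08
tool_pos: [0.534, -0.0033, 0.1042]
tool_rot: [0.511, -0.488, -0.511, -0.488]
force: [-0.4, -5.9, -1.1]
opening: 0.225
```

>>> arm_command(
  series=[0.01,0,0,0.001,0,0,0],
)

```text
time_s: 14.2
tool_pos: [0.534, -0.0024, 0.1043]
tool_rot: [0.511, -0.489, -0.511, -0.488]
force: [-1.6, -6.1, -0.1]
opening: 0.227
```

>>> arm_command(
  series=[0.01,0,0,0,0,0,0],
)

```text
time_s: 14.32
tool_pos: [0.5339, -0.0023, 0.1043]
tool_rot: [0.511, -0.488, -0.511, -0.488]
force: [-0.2, -4.9, -1.4]
opening: 0.223
```

>>> arm_command(
  series=[0.01,0,0,0.0007,0,0,0],
)

```text
time_s: 14.45
tool_pos: [0.5339, -0.0018, 0.1043]
tool_rot: [0.511, -0.489, -0.511, -0.488]
force: [-0.1, -6.1, -0.3]
opening: 0.232
```

>>> arm_command(
  series=[0.01,0,0,0,0,0,0],
)

```text
time_s: 14.58
tool_pos: [0.5339, -0.0017, 0.1042]
tool_rot: [0.511, -0.489, -0.511, -0.488]
force: [-1.4, -5.3, -0.6]
opening: 0.224
```

>>> arm_command(
  series=[0.01,0,0,0.0007,0,0,0],
)

```text
time_s: 14.7
tool_pos: [0.5339, -0.0014, 0.1043]
tool_rot: [0.512, -0.489, -0.511, -0.488]
force: [-2.0, -9.0, -0.7]
opening: 0.23
```

>>> arm_command(
  series=[0.01,0,0,0,0,0,0],
)

```text
time_s: 14.82
tool_pos: [0.5339, -0.0015, 0.1043]
tool_rot: [0.512, -0.489, -0.511, -0.488]
force: [-0.9, -7.8, -0.8]
opening: 0.232
```

The force reads about 8 N with no further travel, so the vial is fully home. I back off gently and check that the force drops to zero, which means the catch is holding.

>>> arm_command(
  series=[0.01,0,0,-0.001,0,0,0,0.01,0,0,-0.001,0,0,0,0.01,0,0,-0.001,0,0,0,0.01,0,0,-0.001,0,0,0,0.01,0,0,-0.001,0,0,0],
)

```text
time_s: 15.45
tool_pos: [0.5342, -0.0057, 0.1043]
tool_rot: [-0.511, 0.488, 0.511, 0.488]
force: [-0.0, -3.0, -0.8]
opening: 0.229
```

>>> arm_command(
  series=[0.01,0,0,-0.001,0,0,0,0.01,0,0,0,0,0,0],
)

```text
time_s: 15.7
tool_pos: [0.5343, -0.0062, 0.1043]
tool_rot: [-0.511, 0.488, 0.512, 0.489]
force: [0.5, -0.6, -0.5]
opening: 0.225
```

>>> arm_command(
  series=[0.01,0,0,0,0,0,0],
)

```text
time_s: 15.82
tool_pos: [0.5343, -0.0062, 0.1043]
tool_rot: [-0.511, 0.488, 0.512, 0.489]
force: [-0.2, 0.3, -0.4]
opening: 0.228
```

The force is zero after about 4.5 mm, so the catch is holding the vial. I back off, lift, and look.

>>> arm_command(
  series=[0.01,0,0,-0.004,0,0,0,0.01,0,0,-0.006,0,0,0,0.01,0,0,-0.006,0,0,0,0.01,-0.01,0,0,0,0,0,0.01,-0.03,0,0,0,0,0],
)

```text
time_s: 16.45
tool_pos: [0.5341, -0.0227, 0.1437]
tool_rot: [-0.51, 0.489, 0.512, 0.488]
force: [-0.5, -0.4, -1.4]
opening: 0.227
```

>>> arm_command(
  series=[0.01,-0.03,0,0,0,0,0,0.01,-0.02,0,0,0,0,0,0.01,0,-0.01,0.02,0,0,0,0.01,0,0,0.05,0,0,0,0.01,0,0,0.05,0,0,0],
)

```text
time_s: 17.08
tool_pos: [0.5394, 0.0988, 0.1952]
tool_rot: [0.511, -0.488, -0.511, -0.489]
force: [0.2, -0.9, -0.5]
opening: 0.227
```

Run:
```python
from h import *
f=env.grab_frame("top");g=env.grab_frame("scene")
paste([(crop(f,235,180,130,75,4),0,0),(crop(g,150,130,200,140,4)[:, :],0,300)] if 0 else [(crop(f,235,190,125,60,4),0,0),(crop(g,215,185,145,88,4),0,245)],"pics/c6.png")
delta([.4892,.2288,.18],STD[2])
```

```text
t 17.175 pos [0.539  0.1017 0.1951] turn first [0.031  0.0017 0.0008] then shift [0.0151 0.0472 0.128 ] F [ 0.4447 -1.1135 -0.6703] q6 -1.5033527738889676 op 0.22605752396149306
```

View pics/c6.png

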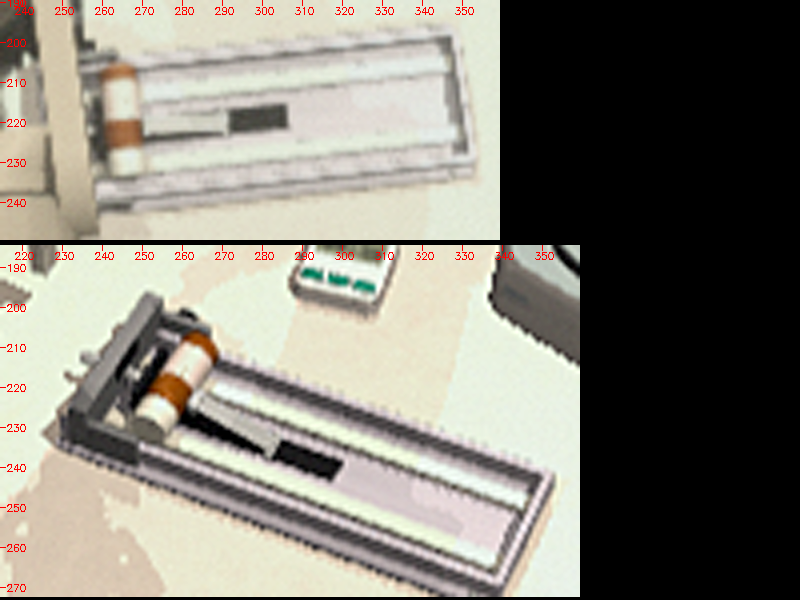

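The vial sits at the bay end with the catch ramp raised behind it (top px (265,219)). Next I return the paddle to its stand.

>>> arm_command(
  series=[0.01,0,0,0,0.031,0,0,0.01,0,0.015,0.04,0,0,0,0.01,0,0.017,0.045,0,0,0,0.01,0,0.015,0.043,0,0,0,0.01,0,0,0,0,0,0],
)

```text
time_s: 17.8
tool_pos: [0.4899, 0.226, 0.1947]
tool_rot: [-0.504, 0.496, 0.504, 0.496]
force: [-0.2, 0.1, -0.7]
opening: 0.227
```

>>> arm_command(
  series=[0.01,0,0,0,0,0,0,0.01,0,0,0,0,0,0],
)

```text
time_s: 18.05
tool_pos: [0.4911, 0.2235, 0.1944]
tool_rot: [0.503, -0.497, -0.503, -0.497]
force: [-0.1, -0.9, -0.7]
opening: 0.227
```

Run:
```python
from h import *
delta([.4893,.2289,.0925],STD[2])
g=env.grab_frame("scene")
i=crop(g,130,95,90,130,4.5) if 0 else crop(g,130,95,100,130,4)
lines(i,"scene",STD,std[4:12],130,95,4,(0,160,0))
s,p,R=pose();z=p[2]-.0858
b=sc(rect(-6,6,-30,30,z*1000));lines(i,"scene",np.array([p[0],p[1],STD[2]]),b,130,95,4,(0,0,255))
cv2.imwrite("pics/c7.png",i)
```

```text
t 18.05 pos [0.4911 0.2235 0.1944] turn first [-0.0073 -0.0002  0.0002] then shift [0.1019 0.0017 0.0055] F [-0.1335 -0.911  -0.7091] q6 -1.2247959978080438 op 0.22716966590434662
```

View pics/c7.png

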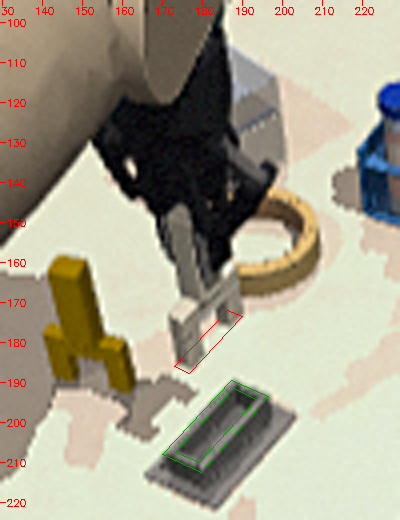

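The paddle is still upright and matches its predicted outline. It needs a small correction, then goes down into the pocket.

>>> arm_command(
  series=[0.01,0,0.0017,0.0055,-0.007,0,0,0.01,0.03,0,0,0,0,0,0.01,0.03,0,0,0,0,0,0.01,0,0,0,0,0,0,0.01,0,0,0,0,0,0],
)

```text
time_s: 18.73
tool_pos: [0.4893, 0.2306, 0.1357]
tool_rot: [0.506, -0.494, -0.505, -0.495]
force: [0.9, 0.2, -0.6]
opening: 0.222
```

```bash
python3 -c "
from h import *
delta([.4893,.2289,.0925],STD[2])"
```

```text
t 18.725 pos [0.4893 0.2306 0.1357] turn first [0.0021 0.0007 0.0017] then shift [ 0.0432  0.     -0.0017] F [ 0.8752  0.1951 -0.614 ] q6 -1.2208330504692335 op 0.22181740699412897
```

>>> arm_command(
  series=[0.01,0.01,0,-0.0015,0.002,0,0,0.01,0.007,0,0,0,0,0,0.01,0.007,0,0,0,0,0,0.01,0,0,0,0,0,0],
)

```text
time_s: 19.23
tool_pos: [0.4883, 0.2287, 0.1095]
tool_rot: [-0.505, 0.495, 0.505, 0.494]
force: [-0.7, -0.2, 0.5]
opening: 0.229
```

>>> arm_command(
  series=[0.01,0.007,0,0,0,0,0,0.01,0.006,0,0,0,0,0,0.01,0.004,0,0,0,0,0,0.01,0,0,0,0,0,0],
)

```text
time_s: 19.73
tool_pos: [0.4885, 0.2288, 0.0928]
tool_rot: [-0.505, 0.495, 0.505, 0.495]
force: [-0.7, 0.4, -0.9]
opening: 0.227
```

>>> arm_command(
  series=[0.01,0.001,0,0,0,0,0,0.03,0,0,0,0,0,0,0.04,0,0,0,0,0,0,0.06,0,0,0,0,0,0,0.0854,0,0,0,0,0,0],
)

```text
time_s: 20.35
tool_pos: [0.4888, 0.2289, 0.0924]
tool_rot: [0.505, -0.495, -0.505, -0.495]
force: [0.1, -0.3, -0.5]
opening: 0.877
```

>>> arm_command(
  series=[0.0854,0,0,0,0,0,0,0.0854,0,0,0,0,0,0,0.0854,0,0,0,0,0,0],
)

```text
time_s: 20.72
tool_pos: [0.4887, 0.2289, 0.0923]
tool_rot: [-0.505, 0.495, 0.505, 0.495]
force: [-0.7, -0.7, -0.6]
opening: 1.003
```

>>> arm_command(
  series=[0.0854,-0.02,0,0,0,0,0,0.0854,-0.03,0,0,0,0,0,0.0854,-0.04,0,0,0,0,0,0.0854,-0.05,0,0,0,0,0,0.0854,-0.02,0,0,0,0,0],
)

```text
time_s: 21.35
tool_pos: [0.4894, 0.2291, 0.2561]
tool_rot: [0.506, -0.493, -0.504, -0.497]
force: [0.8, -0.1, 0.2]
opening: 1.001
```

Run:
```python
from h import *
f=env.grab_frame("top");g=env.grab_frame("scene");s=env.get_state();print(s["tool_pos"],s["force"],s["opening"],s["time_s"])
i=crop(g,120,110,240,150,3.3)
cv2.imwrite("pics/c8.png",i)
```

```text
[0.4896 0.2292 0.2553] [ 0.1713 -0.1142 -0.7689] 0.9956345867283587 21.45
```

View pics/c8.png

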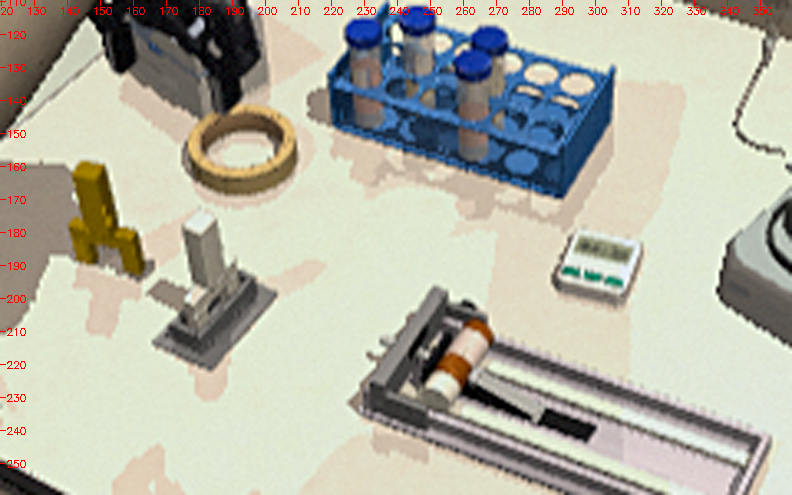

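The paddle stands in its stand (scene px (183,190)), the vial is held in the bay (259,221), the gripper is clear, and nothing else has been disturbed. I hand in.

```bash
python3 -c "
from plant import env
print(env.hand_in())"
```

```text
the job is handed in; nothing more can be done
None
```

The vial is in the reader bay, held by the catch. The white paddle is back upright in its stand, and the job was handed in at about 21.5 s.

- **Push:** I rolled the vial slowly onto the buffer until the arm stopped advancing. The force read 9.0 N and then 7.8 N there, against the roughly 7 N expected for fully home. The 9.0 N was the highest reading, but forces were only read at the end of each move call.
- **Catch:** When I backed off, the force fell to about 0 N after some 4.5 mm. The pictures show the vial at the bay end with the catch ramp raised behind it.
- **Paddle:** It went into the pocket with no contact force and stayed upright after I let go. The gripper is about 160 mm above the grasp height and clear of everything.
- **Bystanders:** In the last picture, the yellow look-alike, tape roll and timer had not visibly moved. The red look-alike and the marker pen were outside that picture, and I moved nothing near them.

No check failed. From the images I put the bay shift at about +15 mm. The full-home position suggests a few millimetres more, but I stopped the push on force, so this did not matter.

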